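# Set out an apple colour comparison with its reference stack

### The arm

A 6-joint arm with a two-finger parallel gripper is mounted at the origin on the work surface. World frame = base frame: x ahead of the robot, y to its left, z up, the work surface at z = 0. Lengths are in m, angles in rad, forces in N, time in s.
With the tool pointing down it reaches from about 0.375 to 0.975 m from the base axis. Payload 3.8 kg.
Tool frame: the origin (TCP) lies midway between the tips of the shut fingers; the grasp point (between the pads) lies 19 mm behind it; z points along the fingers, y is the direction in which the jaws open and shut (so a half turn about z gives the same grasp; the last joint's range is limited). The gripper opens to 85 mm and grips with 20 to 120 N. Pads are 22 mm wide; open, the fingers measure 114 mm over their backs; the gripper's body (76 mm by 85 mm) begins 54 mm behind the grasp point. The pads swing forward as they close: fully open they stand 13 mm farther back than shut.
Start: joints at [-1.314, 0.264, 1.604, -0, 1.274, -0.037], TCP at [0.195, -0.646, 0.231] pointing down, gripper open.
Joint ranges: [-2.63, 2.63], [-0.94, 2.18], [0.31, 2.57], [-1.31, 4.45], [0, 2.66], [-2.55, 2.55]. Speed limits (rad/s): [2.57, 2.57, 3.14, 3.14, 3.14, 3.14].

### API

Orientations are given as a rotation vector (axis times angle).
In Python, from workcell import bot gives the robot as it stands.
- The arm moves only by the shell command python3 -m inch 'ROWS' [FORCE]. ROWS is JSON, a list of rows, each an object of numbers: "dx", "dy", "dz": the shift along the tool's x, y, z in m; "ax", "ay", "az": the turn, a rotation vector about the tool's x, y, z in degrees; "fingers": the opening, from -1 (shut) to 1 (fully open). A call has 1 to 20 rows; each row is the pose to reach, as a shift and turn from the pose measured when the call began, along the tool's axes at that moment; what a row does not reach only later rows make up. A row lasts 1/8 s, in which the tool goes at most 62.5 mm and 10.7 degrees, less where a joint would pass 70% of its speed; a pose out of reach is approached as far as the arm can. A call with a gripper value outside its range is refused whole. The fingers move at their own pace and stop on an object; FORCE is the grip in N (left out, the last holds). Time passes only in rows, so rows that repeat a pose let the fingers close. It gives the time, the measured TCP pose, the force and the opening at its end, in the units of the state.
- bot.read_state(): the state, without advancing time (a new reading comes with each control period).
- bot.read_camera(name): name is "side" or "top" or "wrist"; returns (picture, depth): 480x640x3 uint8, blue, green, red; 480x640 float32, m along the optical axis (not along the pixel's ray), 0 where there is no reading.
- bot.get_calibration(name): a dict with "intrinsics" (3x3 intrinsics, pixels), "view" (4x4, takes a point from world to camera coordinates). Camera axes: x right, y down, z forward; pixel columns grow to the right and rows downward; lengths in m; the calibration is good to about 2 mm. A picture is of the moment at which its call begins: read the wrist's pose just before it. get_calibration takes no time and is no camera call; for the wrist camera it gives the pose at the moment of the call.
- bot.finish_job(): hands the job in, once; it reports no verdict.
Trained networks look in the newest picture that a camera, given by its name, has taken for a name from the list of things; names that differ only in an ending like _2 or _b are one class to them, and where a whole thing is asked for, a point or a joint stands for the part that bears it (a point fixed in the world has none). Each returns a list of dicts, best first, with "p" (0 to 1); they miss things now and then, are a little off and sometimes report something else, mostly with a low value. They report only what shows in the picture. A call takes as long as a camera call. They do not tell look-alikes from the thing itself.
- bot.masks_of(camera, thing): "region" (480x640 bool, what is visible of it) and "box" ([left, top, right, bottom] in pixels, round what is visible of it).
The state is a dict: "time": time; "q": joint angles; "joint_vel": joint speeds; "joint_torque": joint torques, N m; "tool_pos": TCP position; "tcp_rot": TCP orientation; "wrist_force": force on the tool from outside, world axes, zero at the start; "torque": the same for the moment, N m; "width": opening from 0.0 (shut) to 1.0 (fully open).
Only numpy, scipy, OpenCV 4.12 (cv2) and the standard library are available. Lean on these libraries where they do the work, as an engineer would, in place of code of your own. Each camera call takes 0.05 s, during which the arm holds its last target. There are 200 camera calls.

### The job

Set out the apple colour comparison. On the white board, stand the red apple centred on the blue mat, the green apple centred on the orange mat, and the yellow apple upright midway between the two, on the board's centre. In the reference stand, stack the white disc at the bottom and the black disc on top of it, with the spring follower pushed all the way down to its stop so that both discs lie flat between the posts; then let go of everything.

Things in the scene. Friction and masses are not known exactly. Their poses are not given: they have to be found in the camera images.
- apple_red_mid (a point): the red apple: 56 mm across at its widest (28 mm up), 51 mm high plus a thin stem, standing upright on a flat underside, about 90 g, by itself on the bench (not those in the tray). This point is on its axis, 26 mm above its underside; z is up along the stem
- apple_green_mid (a point): the green apple: 56 mm across at its widest (28 mm up), 51 mm high plus a thin stem, standing upright on a flat underside, about 90 g, by itself on the bench (not those in the tray). This point is on its axis, 26 mm above its underside; z is up along the stem
- apple_yellow_mid (a point): the yellow apple: 56 mm across at its widest (28 mm up), 51 mm high plus a thin stem, standing upright on a flat underside, about 90 g, by itself on the bench (not those in the tray). This point is on its axis, 26 mm above its underside; z is up along the stem
- disc_white_mid (a point): the plain white reference disc: round, 50 mm in diameter, 16 mm thick, lying flat, about 60 g, on the bench. This point is its centre, half-way up (8 mm above its underside); z is its axis
- disc_black_mid (a point): the plain black reference disc: round, 50 mm in diameter, 16 mm thick, lying flat, about 60 g, on the bench. This point is its centre, half-way up (8 mm above its underside); z is its axis
- board: the comparison board, a fixed flat white plate 310 mm long (its y), 100 mm wide (its x), 4 mm thick. Origin: centre of its underside, on the table; it lies somewhat turned about the vertical. Its centre is midway between the two mats
- mat_blue: the blue mat, a thin round pad fixed on the board near one end (either end), 64 mm in diameter, 2 mm thick, its top 6 mm above the table. Origin: centre of its underside, 105 mm from the board's centre on the board's long axis
- mat_orange: the orange mat, like the blue one but orange, at the board's other end, 105 mm from its centre
- stand: fixed reference stand: round aluminium base, 92 mm across, 12 mm thick, with four 8 mm steel posts, pointed tips 60 mm above the table, axes at x, y = +-21.9 mm in its frame. Discs go in from above with 2 mm clearance all round; 36 mm gaps between posts face its own +-x and +-y, where fingers fit to hold a disc. Origin: centre of the base's underside, on the table; z up
- follower (a joint): the stand's brass spring follower, a 32 mm plate in its middle: 0 = up (start), its top 40 mm above the table; 0.016 = at its stop, top 24 mm. About 8 N, through a disc held or with closed fingertips, pushes it down; a brake keeps it there; disc weight does not move it. At the stop the white disc's centre is 32 mm and the black's 48 mm above the table
Mind the look-alikes: they are no part of the job. Of the things that look like the part that bears apple_green_mid, take the one that is farthest to the robot's right at the start.

How it is judged:
By the outcome, as a careful person would: the job done as asked, in the order asked, and still so for the second after the job is handed in, with the robot touching nothing.
It also fails if it takes over 112 s, if anything falls off the work surface, if the arm or the gripper's body presses on something with over 40 N, if the wrist force passes 120 N, or if a joint passes its speed limit or range.

## Working session

There is one attempt and no reset: what is moved stays moved. The work goes in short steps, Python scripts to look and compute and a shell command to move; the robot and the scene stay as the last step left them, time stands still between calls to the robot, and variables do not carry over. Pictures are saved under pics/ and viewed, about 12 in all and at most 16, crops included, and the job is handed in when it is done.

```bash
ls; mkdir -p pics
cat > h.py <<'E'
import numpy as np, cv2
from workcell import bot
from scipy.spatial.transform import Rotation as R
def snap(cam,name=None):
    cal=bot.get_calibration(cam); im,d=bot.read_camera(cam)
    if name: cv2.imwrite(f'pics/{name}.png',im)
    return im,d,np.array(cal['intrinsics']),np.array(cal['view'])
def world(u,v,d,K,V):
    u,v,d=map(np.asarray,(u,v,d))
    c=np.stack([(u-K[0,2])/K[0,0]*d,(v-K[1,2])/K[1,1]*d,d,np.ones_like(d)],-1)
    return (c@np.linalg.inv(V).T)[...,:3]
def pts(reg,d,K,V):
    v,u=np.nonzero(reg&(d>0)); return world(u,v,d[v,u],K,V)
E
python3 - <<'E'
from h import *
im,d,K,V=snap('top','top0')
s=bot.read_state();print(s['time'],s['tool_pos'],s['tcp_rot'])
for n in ['apple_red_mid','apple_green_mid','apple_yellow_mid','disc_white_mid','disc_black_mid','board','mat_blue','mat_orange','stand','follower']:
    for m in bot.masks_of('top',n):
        P=pts(m['region'],d,K,V)
        if len(P): print(n,round(m['p'],2),m['box'],np.round(np.median(P,0),3),'ext',np.round((np.percentile(P,1,0)+np.percentile(P,99,0))/2,3),'zmax',round(np.percentile(P[:,2],98),3),len(P))
snap('side','side0')
E
```

```text
pics
0.05 [ 0.19529208 -0.64538338  0.22998021] [-3.10559565e+00 -4.59457136e-01  3.70848813e-04]
apple_red_mid 0.83 [234.0, 237.1, 261.9, 260.7] [0.43  0.151 0.045] ext [0.431 0.151 0.025] zmax 0.052 539
apple_green_mid 0.95 [299.3, 223.4, 324.6, 245.9] [0.459 0.018 0.047] ext [0.46  0.018 0.026] zmax 0.053 438
apple_green_mid 0.93 [219.0, 296.0, 243.8, 323.8] [0.301 0.179 0.045] ext [0.3   0.184 0.025] zmax 0.053 586
apple_green_mid 0.78 [255.1, 277.4, 287.2, 302.9] [0.339 0.097 0.046] ext [0.34  0.096 0.025] zmax 0.052 543
apple_yellow_mid 0.97 [165.3, 248.1, 196.3, 276.3] [0.398 0.289 0.045] ext [0.399 0.292 0.025] zmax 0.052 555
disc_white_mid 0.84 [376.5, 234.8, 402.1, 257.0] [ 0.436 -0.155  0.015] ext [ 0.437 -0.155  0.012] zmax 0.019 429
disc_white_mid 0.2 [451.1, 255.8, 475.6, 279.4] [ 0.395 -0.307  0.015] ext [ 0.394 -0.308  0.013] zmax 0.019 437
disc_black_mid 0.75 [449.8, 253.3, 475.7, 277.8] [ 0.397 -0.307  0.015] ext [ 0.397 -0.308  0.008] zmax 0.019 496
board 0.97 [332.7, 146.3, 481.8, 215.8] [ 0.584 -0.192  0.003] ext [ 0.585 -0.191  0.003] zmax 0.007 5031
board 0.48 [210.4, 158.0, 251.7, 196.1] [0.584 0.195 0.012] ext [0.587 0.196 0.028] zmax 0.055 1393
mat_blue 0.72 [443.6, 175.5, 472.2, 203.1] [ 0.563 -0.294  0.005] ext [ 0.563 -0.294  0.005] zmax 0.009 630
mat_orange 0.74 [346.9, 156.2, 375.3, 182.9] [ 0.607 -0.09   0.005] ext [ 0.607 -0.089  0.005] zmax 0.009 617
mat_orange 0.29 [220.8, 162.0, 237.5, 181.0] [0.588 0.195 0.039] ext [0.588 0.195 0.039] zmax 0.043 172
stand 0.76 [208.2, 159.7, 251.7, 195.8] [0.585 0.193 0.012] ext [0.587 0.195 0.028] zmax 0.054 1375
stand 0.54 [218.7, 163.2, 234.8, 180.6] [0.589 0.196 0.039] ext [0.593 0.197 0.026] zmax 0.043 193
follower 0.52 [217.9, 164.3, 235.6, 179.8] [0.588 0.196 0.039] ext [0.592 0.199 0.026] zmax 0.043 208
```

View pics/top0.png

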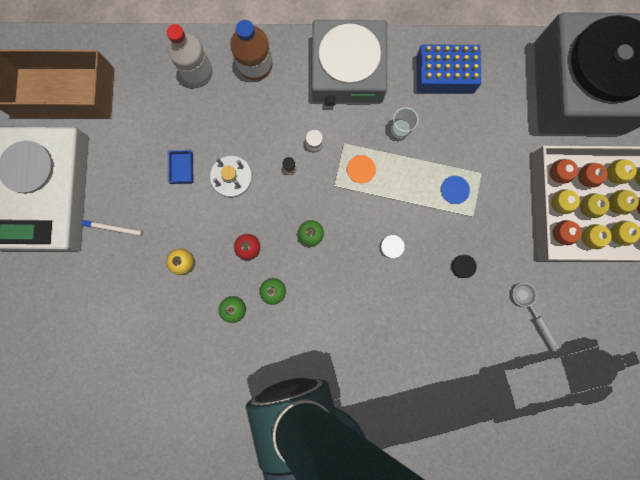

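View pics/side0.png

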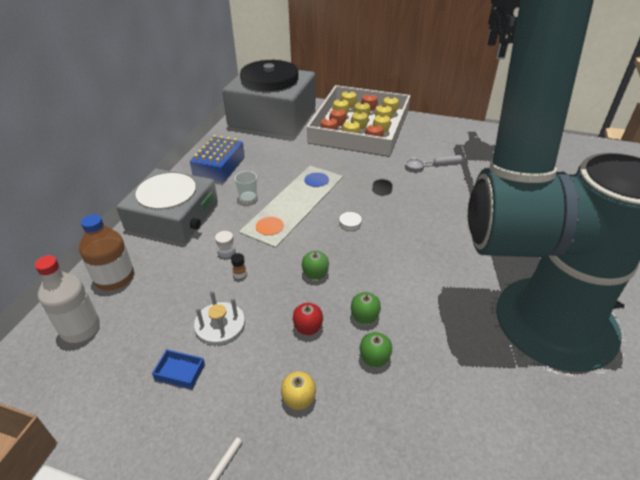

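Top view: red apple at pixel (247,247), yellow at (180,262), and three greens, of which the rightmost (311,233) is the target. White disc is at (392,246), black at (464,266), the stand at (230,176), and the mats at (361,169) orange and (455,190) blue. I'll start with red.

```bash
cat >> h.py <<'E'
def raypt(u,v,z,K,V):
    a=world(u,v,0.2,K,V); b=world(u,v,1.0,K,V); t=(z-a[2])/(b[2]-a[2]); return a+t*(b-a)
def to(xyz,yaw=None):
    s=bot.read_state(); Rt=R.from_rotvec(s['tcp_rot']); M=Rt.as_matrix()
    cy=np.degrees(np.arctan2(M[1,0],M[0,0]))
    if yaw is None: yaw=cy
    y=np.radians(yaw); T=np.array([[np.cos(y),np.sin(y),0],[np.sin(y),-np.cos(y),0],[0,0,-1]])
    d=M.T@(np.array(xyz)-s['tool_pos']); a=np.degrees((Rt.inv()*R.from_matrix(T)).as_rotvec())
    print('->',np.round(xyz,4),'d',np.round(d,4),'a',np.round(a,2),'yaw now',round(cy,1),'t',round(s['time'],2))
def find(cam,thing,z,d,K,V,n=3):
    out=[]
    for m in bot.masks_of(cam,thing)[:n]:
        l,t,r,b=m['box']; P=pts(m['region'],d,K,V)
        p=raypt((l+r)/2,(t+b)/2,z,K,V)
        c=cv2.minEnclosingCircle(np.argwhere(m['region'])[:,::-1].astype(np.float32))
        print(thing,round(m['p'],2),'box',np.round(m['box']),'ray',np.round(p,4),'circ',np.round(raypt(*c[0],z,K,V),4),'med',np.round(np.median(P,0),4) if len(P) else None)
        out.append((p,m))
    return out
E
python3 - <<'E'
from h import *
im,d,K,V=snap('top')
for n,z in [('apple_red_mid',.027),('apple_green_mid',.027),('apple_yellow_mid',.027),('disc_white_mid',.01),('disc_black_mid',.01),('mat_blue',.006),('mat_orange',.006)]: find('top',n,z,d,K,V,1)
to([.43,.15,.19]); print(bot.get_calibration('wrist')['view'].round(3))
E
```

```text
apple_red_mid 0.6 box [233. 235. 259. 263.] ray [0.4253 0.1539 0.027 ] circ [0.4302 0.1542 0.027 ] med [0.43   0.1523 0.0455]
apple_green_mid 0.71 box [296. 222. 324. 247.] ray [0.4576 0.019  0.027 ] circ [0.4619 0.0184 0.027 ] med [0.4605 0.0179 0.046 ]
apple_yellow_mid 0.83 box [163. 251. 195. 275.] ray [0.3957 0.2942 0.027 ] circ [0.399  0.2943 0.027 ] med [0.3981 0.2888 0.0452]
disc_white_mid 0.85 box [380. 233. 403. 256.] ray [ 0.4395 -0.1553  0.01  ] circ [ 0.4376 -0.1559  0.01  ] med [ 0.4365 -0.1551  0.0153]
disc_black_mid 0.77 box [450. 257. 472. 278.] ray [ 0.3927 -0.3032  0.01  ] circ [ 0.3955 -0.3071  0.01  ] med [ 0.3952 -0.3058  0.0149]
mat_blue 0.58 box [443. 176. 468. 203.] ray [ 0.5616 -0.2964  0.006 ] circ [ 0.5627 -0.2938  0.006 ] med [ 0.5631 -0.2941  0.0052]
mat_orange 0.93 box [345. 156. 378. 183.] ray [ 0.6052 -0.0913  0.006 ] circ [ 0.6061 -0.09    0.006 ] med [ 0.6064 -0.0903  0.0055]
-> [0.43 0.15 0.19] d [ 0.455  -0.6941  0.0413] a [0. 0. 0.] yaw now 16.8 t 1.0
[[ 0.29  -0.957  0.001 -0.675]
 [-0.919 -0.278  0.28  -0.036]
 [-0.268 -0.083 -0.96   0.377]
 [ 0.     0.     0.     1.   ]]
```

```bash
python3 -m inch '[{"dx":0.36,"dy":-0.3,"dz":0},{"dx":0.36,"dy":-0.3,"dz":0},{"dx":0.36,"dy":-0.3,"dz":0},{"dx":0.36,"dy":-0.3,"dz":0},{"dx":0.36,"dy":-0.3,"dz":0},{"dx":0.36,"dy":-0.3,"dz":0},{"dx":0.36,"dy":-0.3,"dz":0},{"dx":0.455,"dy":-0.694,"dz":0.04},{"dx":0.455,"dy":-0.694,"dz":0.04},{"dx":0.455,"dy":-0.694,"dz":0.04},{"dx":0.455,"dy":-0.694,"dz":0.04},{"dx":0.455,"dy":-0.694,"dz":0.04},{"dx":0.455,"dy":-0.694,"dz":0.04},{"dx":0.455,"dy":-0.694,"dz":0.04},{"dx":0.455,"dy":-0.694,"dz":0.04},{"dx":0.455,"dy":-0.694,"dz":0.04}]' 40
python3 - <<'E'
from h import *
im,d,K,V=snap('wrist','w1')
find('wrist','apple_red_mid',.027,d,K,V)
to([.43,.152,.005])
E
```

```text
-> [0.43  0.152 0.005] d [ 0.4556 -0.696   0.2263] a [0. 0. 0.] yaw now 16.8 t 1.1invalid input at $[0]: expected keys dx, dy, dz, ax, ay, az, fingers
```

View pics/w1.png

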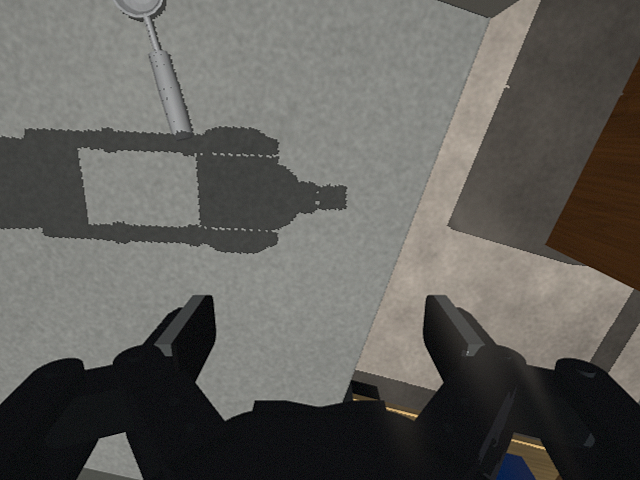

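Refused, since every key is needed. The picture only shows the start pose: fingers at the bottom, grasp point near (320,330), image up = tool +x.

```bash
python3 -m inch '[{"dx":0.36,"dy":-0.3,"dz":0,"ax":0,"ay":0,"az":0,"fingers":1},{"dx":0.36,"dy":-0.3,"dz":0,"ax":0,"ay":0,"az":0,"fingers":1},{"dx":0.36,"dy":-0.3,"dz":0,"ax":0,"ay":0,"az":0,"fingers":1},{"dx":0.36,"dy":-0.3,"dz":0,"ax":0,"ay":0,"az":0,"fingers":1},{"dx":0.36,"dy":-0.3,"dz":0,"ax":0,"ay":0,"az":0,"fingers":1},{"dx":0.36,"dy":-0.3,"dz":0,"ax":0,"ay":0,"az":0,"fingers":1},{"dx":0.36,"dy":-0.3,"dz":0,"ax":0,"ay":0,"az":0,"fingers":1},{"dx":0.455,"dy":-0.694,"dz":0.04,"ax":0,"ay":0,"az":0,"fingers":1},{"dx":0.455,"dy":-0.694,"dz":0.04,"ax":0,"ay":0,"az":0,"fingers":1},{"dx":0.455,"dy":-0.694,"dz":0.04,"ax":0,"ay":0,"az":0,"fingers":1},{"dx":0.455,"dy":-0.694,"dz":0.04,"ax":0,"ay":0,"az":0,"fingers":1},{"dx":0.455,"dy":-0.694,"dz":0.04,"ax":0,"ay":0,"az":0,"fingers":1},{"dx":0.455,"dy":-0.694,"dz":0.04,"ax":0,"ay":0,"az":0,"fingers":1},{"dx":0.455,"dy":-0.694,"dz":0.04,"ax":0,"ay":0,"az":0,"fingers":1},{"dx":0.455,"dy":-0.694,"dz":0.04,"ax":0,"ay":0,"az":0,"fingers":1},{"dx":0.455,"dy":-0.694,"dz":0.04,"ax":0,"ay":0,"az":0,"fingers":1}]' 40
python3 - <<'E'
from h import *
im,d,K,V=snap('wrist','w2')
find('wrist','apple_red_mid',.027,d,K,V)
to([.43,.152,.005])
E
```

```text
time: 3.1
tool_pos: [0.4299, 0.1499, 0.1913]
tcp_rot: [3.107, 0.462, -0.0]
wrist_force: [-0.4, 0.6, -0.3]
width: 0.999
apple_red_mid 0.74 box [287. 182. 351. 249.] ray [0.4307 0.15   0.027 ] circ [0.4321 0.1512 0.027 ] med [0.4368 0.1533 0.0471]
-> [0.43  0.152 0.005] d [ 0.0007 -0.0031  0.1864] a [ 0.02 -0.01 -0.  ] yaw now 16.8 t 3.2
```

View pics/w2.png

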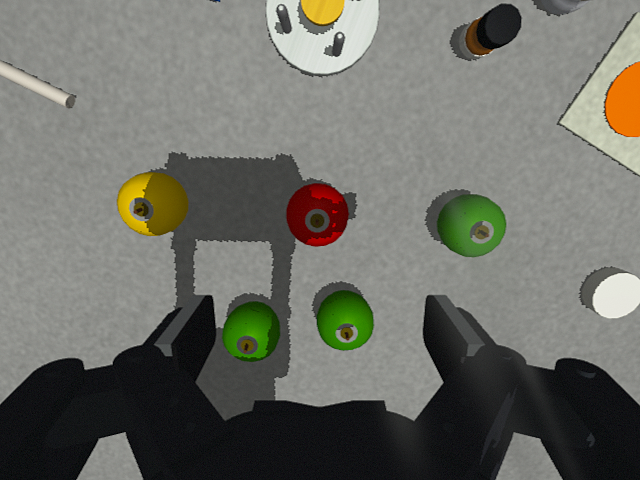

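Wrist view: red at (318,214), under the tool; it agrees with the top view. Down and grip.

```bash
python3 -m inch '[{"dx":0.001,"dy":-0.002,"dz":0.06,"ax":0,"ay":0,"az":0,"fingers":1},{"dx":0.001,"dy":-0.002,"dz":0.12,"ax":0,"ay":0,"az":0,"fingers":1},{"dx":0.001,"dy":-0.002,"dz":0.165,"ax":0,"ay":0,"az":0,"fingers":1},{"dx":0.001,"dy":-0.002,"dz":0.186,"ax":0,"ay":0,"az":0,"fingers":1},{"dx":0.001,"dy":-0.002,"dz":0.186,"ax":0,"ay":0,"az":0,"fingers":0.2},{"dx":0.001,"dy":-0.002,"dz":0.186,"ax":0,"ay":0,"az":0,"fingers":0},{"dx":0.001,"dy":-0.002,"dz":0.186,"ax":0,"ay":0,"az":0,"fingers":0},{"dx":0.001,"dy":-0.002,"dz":0.186,"ax":0,"ay":0,"az":0,"fingers":0}]' 35
python3 - <<'E'
from h import *
to([.563,-.294,.15])
E
```

```text
time: 4.2
tool_pos: [0.4319, 0.1511, 0.0067]
tcp_rot: [3.108, 0.457, 0.005]
wrist_force: [0.9, -1.3, 1.1]
width: 0.631
-> [ 0.563 -0.294  0.15 ] d [-0.0023  0.4641 -0.143 ] a [ 0.04 -0.17 -0.  ] yaw now 16.7 t 4.2
```

```bash
python3 -m inch '[{"dx":0,"dy":0,"dz":-0.06,"ax":0,"ay":0,"az":0,"fingers":0},{"dx":0,"dy":0.02,"dz":-0.12,"ax":0,"ay":0,"az":0,"fingers":0},{"dx":-0.002,"dy":0.08,"dz":-0.14,"ax":0,"ay":0,"az":0,"fingers":0},{"dx":-0.002,"dy":0.14,"dz":-0.14,"ax":0,"ay":0,"az":0,"fingers":0},{"dx":-0.002,"dy":0.2,"dz":-0.14,"ax":0,"ay":0,"az":0,"fingers":0},{"dx":-0.002,"dy":0.26,"dz":-0.14,"ax":0,"ay":0,"az":0,"fingers":0},{"dx":-0.002,"dy":0.32,"dz":-0.14,"ax":0,"ay":0,"az":0,"fingers":0},{"dx":-0.002,"dy":0.38,"dz":-0.14,"ax":0,"ay":0,"az":0,"fingers":0},{"dx":-0.002,"dy":0.43,"dz":-0.14,"ax":0,"ay":0,"az":0,"fingers":0},{"dx":-0.002,"dy":0.464,"dz":-0.14,"ax":0,"ay":0,"az":0,"fingers":0},{"dx":-0.002,"dy":0.464,"dz":-0.14,"ax":0,"ay":0,"az":0,"fingers":0}]'
python3 - <<'E'
from h import *
im,d,K,V=snap('wrist','w3')
find('wrist','apple_red_mid',.15,d,K,V,1)
for n in ['mat_blue','mat_orange']:find('wrist',n,.006,d,K,V,1)
find('wrist','board',.004,d,K,V,1)
to([.563,-.294,.013])
E
```

```text
time: 5.58
tool_pos: [0.5637, -0.2963, 0.1472]
tcp_rot: [3.108, 0.453, 0.006]
wrist_force: [-0.0, 0.6, -0.9]
width: 0.635
apple_red_mid 0.63 box [248. 250. 398. 404.] ray [ 0.5531 -0.3009  0.15  ] circ [ 0.5531 -0.2995  0.15  ] med [ 0.5756 -0.2927  0.1877]
mat_blue 0.9 box [279. 184. 356. 250.] ray [ 0.569  -0.2937  0.006 ] circ [ 0.5641 -0.2956  0.006 ] med [ 0.5664 -0.2942  0.0055]
mat_orange 0.8 box [ 31.  48. 119. 138.] ray [ 0.608 -0.093  0.006] circ [ 0.6077 -0.0905  0.006 ] med [ 0.6087 -0.0908  0.0051]
board 0.74 box [  0.   0. 399. 262.] ray [ 0.6078 -0.1866  0.004 ] circ [ 0.6174 -0.1875  0.004 ] med [ 0.5937 -0.1766  0.0033]
-> [ 0.563 -0.294  0.013] d [-0.0007  0.0015  0.134 ] a [ 0.   -0.16 -0.  ] yaw now 16.8 t 5.83
```

View pics/w3.png

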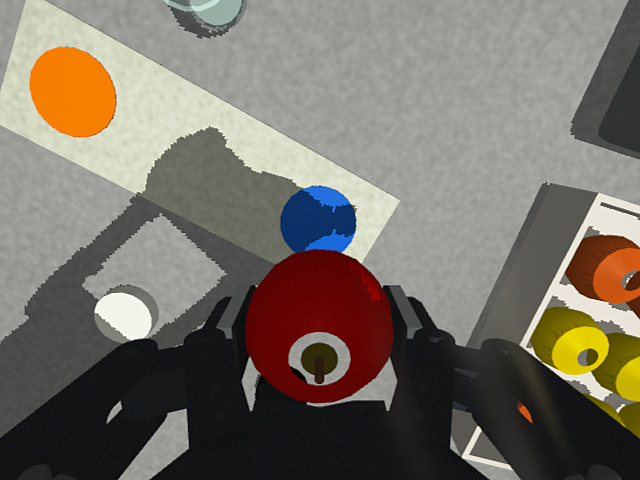

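Red in hand over blue mat (318,220), orange at (73,91). Positions agree with the top view. Lower and release.

```bash
python3 -m inch '[{"dx":-0.001,"dy":0.0015,"dz":0.05,"ax":0,"ay":0,"az":0,"fingers":0},{"dx":-0.001,"dy":0.0015,"dz":0.1,"ax":0,"ay":0,"az":0,"fingers":0},{"dx":-0.001,"dy":0.0015,"dz":0.124,"ax":0,"ay":0,"az":0,"fingers":0},{"dx":-0.001,"dy":0.0015,"dz":0.132,"ax":0,"ay":0,"az":0,"fingers":0},{"dx":-0.001,"dy":0.0015,"dz":0.134,"ax":0,"ay":0,"az":0,"fingers":0},{"dx":-0.001,"dy":0.0015,"dz":0.134,"ax":0,"ay":0,"az":0,"fingers":0},{"dx":-0.001,"dy":0.0015,"dz":0.134,"ax":0,"ay":0,"az":0,"fingers":0.5},{"dx":-0.001,"dy":0.0015,"dz":0.134,"ax":0,"ay":0,"az":0,"fingers":0.8},{"dx":-0.001,"dy":0.0015,"dz":0.134,"ax":0,"ay":0,"az":0,"fingers":0.8}]'
python3 - <<'E'
from h import *
to([.5635,-.294,.12]);to([.44,.0,.17]);
E
```

```text
time: 6.95
tool_pos: [0.563, -0.2944, 0.0135]
tcp_rot: [3.108, 0.459, 0.005]
wrist_force: [0.6, -0.9, -0.4]
width: 0.897
-> [ 0.5635 -0.294   0.12  ] d [ 9.000e-04 -1.000e-04 -1.065e-01] a [ 0.04 -0.19 -0.  ] yaw now 16.8 t 6.95
-> [0.44 0.   0.17] d [-0.0322 -0.3172 -0.1568] a [ 0.04 -0.19 -0.  ] yaw now 16.8 t 6.95
```

```bash
python3 -m inch '[{"dx":0,"dy":0,"dz":-0.06,"ax":0,"ay":0,"az":0,"fingers":0.9},{"dx":0,"dy":0,"dz":-0.12,"ax":0,"ay":0,"az":0,"fingers":1},{"dx":0,"dy":-0.05,"dz":-0.157,"ax":0,"ay":0,"az":0,"fingers":1},{"dx":-0.008,"dy":-0.11,"dz":-0.157,"ax":0,"ay":0,"az":0,"fingers":1},{"dx":-0.008,"dy":-0.17,"dz":-0.157,"ax":0,"ay":0,"az":0,"fingers":1},{"dx":-0.008,"dy":-0.23,"dz":-0.157,"ax":0,"ay":0,"az":0,"fingers":1},{"dx":-0.008,"dy":-0.29,"dz":-0.157,"ax":0,"ay":0,"az":0,"fingers":1},{"dx":-0.008,"dy":-0.329,"dz":-0.157,"ax":0,"ay":0,"az":0,"fingers":1},{"dx":-0.008,"dy":-0.329,"dz":-0.157,"ax":0,"ay":0,"az":0,"fingers":1}]'
python3 - <<'E'
from h import *
im,d,K,V=snap('wrist','w4')
find('wrist','apple_green_mid',.027,d,K,V,3)
im,d,K,V=snap('top'); find('top','apple_red_mid',.033,d,K,V,3)
to([.461,.018,.005])
E
```

```text
time: 8.07
tool_pos: [0.4588, 0.0203, 0.1703]
tcp_rot: [-3.107, -0.465, -0.006]
wrist_force: [-0.6, 0.1, 0.3]
width: 0.998
apple_green_mid 0.88 box [289. 187. 358. 255.] ray [0.4615 0.0171 0.027 ] circ [0.4617 0.0179 0.027 ] med [0.4674 0.0199 0.0472]
apple_green_mid 0.79 box [ 64. 301. 139. 366.] ray [0.3011 0.18   0.027 ] circ [0.3017 0.1805 0.027 ] med [0.3152 0.1722 0.0431]
apple_green_mid 0.73 box [175. 291. 233. 351.] ray [0.3411 0.0929 0.027 ] circ [0.3411 0.095  0.027 ] med [0.3562 0.0778 0.0351]
apple_red_mid 0.68 box [446. 173. 474. 200.] ray [ 0.5639 -0.2976  0.033 ] circ [ 0.5651 -0.294   0.033 ] med [ 0.5622 -0.2898  0.0504]
-> [0.461 0.018 0.005] d [ 0.0003 -0.0005  0.1654] a [ 0.07 -0.21 -0.  ] yaw now 16.8 t 8.28
```

```bash
python3 -m inch '[{"dx":0.001,"dy":0,"dz":0.06,"ax":0,"ay":0,"az":0,"fingers":1},{"dx":0.001,"dy":0,"dz":0.12,"ax":0,"ay":0,"az":0,"fingers":1},{"dx":0.001,"dy":0,"dz":0.155,"ax":0,"ay":0,"az":0,"fingers":1},{"dx":0.001,"dy":0,"dz":0.165,"ax":0,"ay":0,"az":0,"fingers":1},{"dx":0.001,"dy":0,"dz":0.165,"ax":0,"ay":0,"az":0,"fingers":0.2},{"dx":0.001,"dy":0,"dz":0.165,"ax":0,"ay":0,"az":0,"fingers":0},{"dx":0.001,"dy":0,"dz":0.165,"ax":0,"ay":0,"az":0,"fingers":0},{"dx":0.001,"dy":0,"dz":0.165,"ax":0,"ay":0,"az":0,"fingers":0}]' 35
python3 - <<'E'
from h import *
to([.607,-.0905,.1]);to([.607,-.0905,.013])
E
```

```text
time: 9.28
tool_pos: [0.4642, 0.0175, 0.0075]
tcp_rot: [3.106, 0.458, 0.013]
wrist_force: [-0.2, -1.7, 8.0]
width: 0.63
-> [ 0.607  -0.0905  0.1   ] d [ 0.1063  0.1449 -0.0912] a [ 0.17 -0.46 -0.  ] yaw now 16.8 t 9.28
-> [ 0.607  -0.0905  0.013 ] d [ 0.1056  0.1446 -0.0042] a [ 0.17 -0.46 -0.  ] yaw now 16.8 t 9.28
```

```bash
python3 -m inch '[{"dx":0,"dy":0,"dz":-0.05,"ax":0,"ay":0,"az":0,"fingers":0},{"dx":0,"dy":0,"dz":-0.1,"ax":0,"ay":0,"az":0,"fingers":0},{"dx":0.03,"dy":0.04,"dz":-0.11,"ax":0,"ay":0,"az":0,"fingers":0},{"dx":0.06,"dy":0.09,"dz":-0.11,"ax":0,"ay":-0.3,"az":0,"fingers":0},{"dx":0.09,"dy":0.125,"dz":-0.11,"ax":0,"ay":-0.4,"az":0,"fingers":0},{"dx":0.106,"dy":0.145,"dz":-0.11,"ax":0,"ay":-0.4,"az":0,"fingers":0},{"dx":0.106,"dy":0.145,"dz":-0.11,"ax":0,"ay":-0.4,"az":0,"fingers":0}]'
python3 - <<'E'
from h import *
im,d,K,V=snap('top','t5')
find('top','apple_green_mid',.13,d,K,V,3)
to([.607,-.0905,.0135])
E
```

```text
time: 10.15
tool_pos: [0.6079, -0.0917, 0.1192]
tcp_rot: [3.105, 0.456, 0.004]
wrist_force: [-1.1, -0.1, -0.9]
width: 0.632
apple_green_mid 0.91 box [219. 296. 245. 324.] ray [0.3028 0.1598 0.13  ] circ [0.3052 0.1612 0.13  ] med [0.3015 0.1776 0.0458]
apple_green_mid 0.66 box [453. 255. 476. 278.] ray [ 0.3882 -0.2727  0.13  ] circ [ 0.3883 -0.2705  0.13  ] med [ 0.3951 -0.3057  0.015 ]
apple_green_mid 0.59 box [258. 274. 287. 303.] ray [0.3436 0.0863 0.13  ] circ [0.3391 0.0867 0.13  ] med [0.3384 0.0952 0.0466]
-> [ 0.607  -0.0905  0.0135] d [0.0013 0.0004 0.105 ] a [0.11 0.01 0.  ] yaw now 16.8 t 10.25
```

```bash
python3 -m inch '[{"dx":0.002,"dy":0,"dz":0.05,"ax":0,"ay":0,"az":0,"fingers":0},{"dx":0.002,"dy":0,"dz":0.09,"ax":0,"ay":0,"az":0,"fingers":0},{"dx":0.002,"dy":0,"dz":0.102,"ax":0,"ay":0,"az":0,"fingers":0},{"dx":0.002,"dy":0,"dz":0.105,"ax":0,"ay":0,"az":0,"fingers":0},{"dx":0.002,"dy":0,"dz":0.105,"ax":0,"ay":0,"az":0,"fingers":0},{"dx":0.002,"dy":0,"dz":0.105,"ax":0,"ay":0,"az":0,"fingers":0.5},{"dx":0.002,"dy":0,"dz":0.105,"ax":0,"ay":0,"az":0,"fingers":0.8},{"dx":0.002,"dy":0,"dz":0.105,"ax":0,"ay":0,"az":0,"fingers":0.8},{"dx":0.002,"dy":0,"dz":0.05,"ax":0,"ay":0,"az":0,"fingers":0.9},{"dx":0.002,"dy":0,"dz":-0.01,"ax":0,"ay":0,"az":0,"fingers":1},{"dx":0.002,"dy":0,"dz":-0.05,"ax":0,"ay":0,"az":0,"fingers":1}]'
python3 - <<'E'
from h import *
to([.41,.292,.17])
E
```

```text
time: 11.62
tool_pos: [0.6088, -0.0899, 0.1721]
tcp_rot: [3.105, 0.457, 0.006]
wrist_force: [0.3, 0.3, -1.1]
width: 0.999
-> [0.41  0.292 0.17 ] d [-8.03e-02 -4.23e-01  2.00e-04] a [ 0.22 -0.2  -0.  ] yaw now 16.8 t 11.62
```

```bash
python3 -m inch '[{"dx":-0.01,"dy":-0.06,"dz":0,"ax":0,"ay":0,"az":0,"fingers":1},{"dx":-0.02,"dy":-0.12,"dz":0,"ax":0,"ay":0,"az":0,"fingers":1},{"dx":-0.04,"dy":-0.18,"dz":0,"ax":0,"ay":0,"az":0,"fingers":1},{"dx":-0.05,"dy":-0.24,"dz":0,"ax":0,"ay":0,"az":0,"fingers":1},{"dx":-0.06,"dy":-0.3,"dz":0,"ax":0,"ay":0,"az":0,"fingers":1},{"dx":-0.075,"dy":-0.36,"dz":0,"ax":0,"ay":0,"az":0,"fingers":1},{"dx":-0.09,"dy":-0.41,"dz":0,"ax":0,"ay":0,"az":0,"fingers":1},{"dx":-0.09,"dy":-0.427,"dz":0,"ax":0,"ay":0,"az":0,"fingers":1},{"dx":-0.09,"dy":-0.427,"dz":0,"ax":0,"ay":0,"az":0,"fingers":1}]'
python3 - <<'E'
from h import *
im,d,K,V=snap('wrist','w6')
o=find('wrist','apple_yellow_mid',.027,d,K,V,2)
im,d,K,V=snap('top','t6'); find('top','apple_green_mid',.033,d,K,V,3); find('top','apple_red_mid',.033,d,K,V,1)
to([.4,.293,.006])
E
```

```text
time: 12.75
tool_pos: [0.3996, 0.2937, 0.1703]
tcp_rot: [3.104, 0.461, 0.007]
wrist_force: [-0.5, -0.7, -1.0]
width: 0.997
apple_yellow_mid 0.7 box [287. 192. 353. 262.] ray [0.3969 0.2914 0.027 ] circ [0.3988 0.292  0.027 ] med [0.4046 0.294  0.0471]
apple_green_mid 0.81 box [219. 299. 243. 324.] ray [0.295  0.1802 0.033 ] circ [0.3006 0.1793 0.033 ] med [0.3014 0.1786 0.045 ]
apple_green_mid 0.71 box [351. 156. 376. 178.] ray [ 0.6037 -0.0933  0.033 ] circ [ 0.608 -0.089  0.033] med [ 0.6038 -0.0882  0.0512]
apple_green_mid 0.69 box [257. 276. 286. 304.] ray [0.3413 0.0978 0.033 ] circ [0.3396 0.0975 0.033 ] med [0.3405 0.0958 0.0455]
apple_red_mid 0.83 box [448. 174. 472. 199.] ray [ 0.5632 -0.2989  0.033 ] circ [ 0.5651 -0.2942  0.033 ] med [ 0.5616 -0.2897  0.0514]
-> [0.4   0.293 0.006] d [-0.0005 -0.0018  0.164 ] a [ 0.24 -0.19 -0.  ] yaw now 16.6 t 13.0
```

```bash
python3 -m inch '[{"dx":-0.001,"dy":-0.001,"dz":0.06,"ax":0.2,"ay":-0.2,"az":0,"fingers":1},{"dx":-0.001,"dy":-0.001,"dz":0.12,"ax":0.2,"ay":-0.2,"az":0,"fingers":1},{"dx":-0.001,"dy":-0.001,"dz":0.155,"ax":0.2,"ay":-0.2,"az":0,"fingers":1},{"dx":-0.001,"dy":-0.001,"dz":0.164,"ax":0.2,"ay":-0.2,"az":0,"fingers":1},{"dx":-0.001,"dy":-0.001,"dz":0.164,"ax":0.2,"ay":-0.2,"az":0,"fingers":0.2},{"dx":-0.001,"dy":-0.001,"dz":0.164,"ax":0.2,"ay":-0.2,"az":0,"fingers":0},{"dx":-0.001,"dy":-0.001,"dz":0.164,"ax":0.2,"ay":-0.2,"az":0,"fingers":0},{"dx":-0.001,"dy":-0.001,"dz":0.164,"ax":0.2,"ay":-0.2,"az":0,"fingers":0}]' 35
python3 - <<'E'
from h import *
to([.5855,-.192,.16]);to([.5855,-.192,.16],-12)
E
```

```text
time: 14.0
tool_pos: [0.4017, 0.2931, 0.0082]
tcp_rot: [-3.108, -0.455, -0.006]
wrist_force: [-0.2, -0.5, 6.5]
width: 0.631
-> [ 0.5855 -0.192   0.16  ] d [ 0.0377  0.5174 -0.1517] a [-0.01 -0.24  0.  ] yaw now 16.7 t 14.0
-> [ 0.5855 -0.192   0.16  ] d [ 0.0377  0.5174 -0.1517] a [-0.07 -0.23 28.65] yaw now 16.7 t 14.0
```

```bash
python3 -m inch '[{"dx":0,"dy":0,"dz":-0.06,"ax":0,"ay":0,"az":0,"fingers":0},{"dx":0,"dy":0.02,"dz":-0.12,"ax":0,"ay":0,"az":0,"fingers":0},{"dx":0.01,"dy":0.08,"dz":-0.15,"ax":0,"ay":0,"az":0,"fingers":0},{"dx":0.01,"dy":0.14,"dz":-0.15,"ax":0,"ay":0,"az":0,"fingers":0},{"dx":0.02,"dy":0.2,"dz":-0.15,"ax":0,"ay":0,"az":0,"fingers":0},{"dx":0.02,"dy":0.26,"dz":-0.15,"ax":0,"ay":0,"az":0,"fingers":0},{"dx":0.03,"dy":0.32,"dz":-0.15,"ax":0,"ay":0,"az":0,"fingers":0},{"dx":0.03,"dy":0.38,"dz":-0.15,"ax":0,"ay":0,"az":0,"fingers":0},{"dx":0.037,"dy":0.44,"dz":-0.15,"ax":0,"ay":0,"az":0,"fingers":0},{"dx":0.037,"dy":0.49,"dz":-0.15,"ax":0,"ay":0,"az":0,"fingers":0},{"dx":0.037,"dy":0.517,"dz":-0.15,"ax":0,"ay":0,"az":0,"fingers":0},{"dx":0.037,"dy":0.517,"dz":-0.15,"ax":0,"ay":0,"az":0,"fingers":0}]'
python3 - <<'E'
from h import *
im,d,K,V=snap('wrist','w7')
find('wrist','apple_green_mid',.033,d,K,V,1);find('wrist','apple_red_mid',.033,d,K,V,1)
to([.5855,-.192,.0118])
E
```

```text
time: 15.5
tool_pos: [0.5849, -0.193, 0.1583]
tcp_rot: [-3.108, -0.451, -0.007]
wrist_force: [0.3, 0.3, -0.7]
width: 0.632
apple_green_mid 0.96 box [154. 123. 240. 202.] ray [ 0.6078 -0.0912  0.033 ] circ [ 0.6072 -0.0887  0.033 ] med [ 0.6112 -0.0957  0.0528]
apple_red_mid 0.95 box [397. 251. 470. 322.] ray [ 0.5645 -0.2971  0.033 ] circ [ 0.5658 -0.2958  0.033 ] med [ 0.575  -0.2873  0.0525]
-> [ 0.5855 -0.192   0.0118] d [0.0002 0.0022 0.1462] a [-0.09 -0.21  0.  ] yaw now 16.7 t 15.65
```

View pics/w7.png

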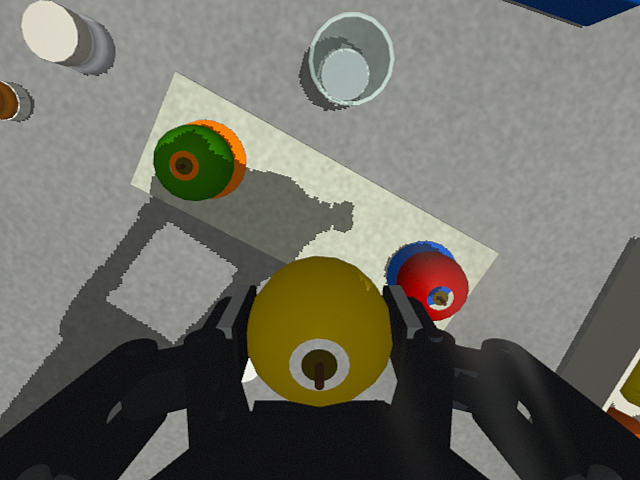

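Green at (195,160) and red at (433,285) stand upright on their mats; yellow goes down to the centre.

```bash
python3 -m inch '[{"dx":0.002,"dy":0.001,"dz":0.05,"ax":0,"ay":0,"az":0,"fingers":0},{"dx":0.002,"dy":0.001,"dz":0.1,"ax":0,"ay":0,"az":0,"fingers":0},{"dx":0.002,"dy":0.001,"dz":0.135,"ax":0,"ay":0,"az":0,"fingers":0},{"dx":0.002,"dy":0.001,"dz":0.146,"ax":0,"ay":0,"az":0,"fingers":0},{"dx":0.002,"dy":0.001,"dz":0.146,"ax":0,"ay":0,"az":0,"fingers":0},{"dx":0.002,"dy":0.001,"dz":0.146,"ax":0,"ay":0,"az":0,"fingers":0},{"dx":0.002,"dy":0.001,"dz":0.146,"ax":0,"ay":0,"az":0,"fingers":0.5},{"dx":0.002,"dy":0.001,"dz":0.146,"ax":0,"ay":0,"az":0,"fingers":0.7},{"dx":0.002,"dy":0.001,"dz":0.146,"ax":0,"ay":0,"az":0,"fingers":0.7},{"dx":0.002,"dy":0.001,"dz":0.09,"ax":0,"ay":0,"az":0,"fingers":0.7},{"dx":0.002,"dy":0.001,"dz":0.03,"ax":0,"ay":0,"az":0,"fingers":0.7},{"dx":0.002,"dy":0.001,"dz":-0.02,"ax":0,"ay":0,"az":0,"fingers":0.7}]'
python3 - <<'E'
from h import *
to([.53,.195,.2]); to([.53,.195,.2],90)
E
```

```text
time: 17.15
tool_pos: [0.5867, -0.191, 0.1805]
tcp_rot: [-3.107, -0.456, -0.008]
wrist_force: [0.5, 1.1, -0.5]
width: 0.851
-> [0.53  0.195 0.2  ] d [ 0.0566 -0.386  -0.019 ] a [-0.03 -0.28  0.  ] yaw now 16.7 t 17.15
-> [0.53  0.195 0.2  ] d [ 0.0566 -0.386  -0.019 ] a [  0.15  -0.26 -73.31] yaw now 16.7 t 17.15
```

```bash
python3 -m inch '[{"dx":0.02,"dy":-0.06,"dz":-0.02,"ax":0,"ay":0,"az":0,"fingers":0.8},{"dx":0.04,"dy":-0.12,"dz":-0.02,"ax":0,"ay":0,"az":0,"fingers":0.8},{"dx":0.06,"dy":-0.18,"dz":-0.02,"ax":0,"ay":0,"az":0,"fingers":0.8},{"dx":0.08,"dy":-0.24,"dz":-0.02,"ax":0,"ay":0,"az":0,"fingers":0.8},{"dx":0.1,"dy":-0.3,"dz":-0.02,"ax":0,"ay":0,"az":0,"fingers":0.8},{"dx":0.111,"dy":-0.35,"dz":-0.02,"ax":0,"ay":0,"az":0,"fingers":0.8},{"dx":0.111,"dy":-0.37,"dz":-0.02,"ax":0,"ay":0,"az":0,"fingers":0.8},{"dx":0.111,"dy":-0.37,"dz":-0.02,"ax":0,"ay":0,"az":0,"fingers":0.8},{"dx":0.111,"dy":-0.37,"dz":-0.02,"ax":0,"ay":0,"az":0,"fingers":0.8}]'
python3 - <<'E'
from h import *
im,d,K,V=snap('wrist','w8'); np.savez('w8.npz',im=im,d=d,K=K,V=V)
print(bot.read_state()['tool_pos'])
find('wrist','stand',.012,d,K,V,2);find('wrist','follower',.04,d,K,V,2)
im,d,K,V=snap('top','t8'); find('top','apple_yellow_mid',.031,d,K,V,1)
E
```

```text
time: 18.27
tool_pos: [0.5868, 0.1937, 0.2012]
tcp_rot: [-3.108, -0.454, -0.007]
wrist_force: [-0.2, 0.3, 0.2]
width: 0.9
[0.58694053 0.19341109 0.20120446]
stand 0.63 box [270. 160. 367. 254.] ray [0.5907 0.1956 0.012 ] circ [0.591 0.195 0.012] med [0.593  0.1961 0.0117]
follower 0.6 box [301. 197. 337. 238.] ray [0.5876 0.1938 0.04  ] circ [0.5888 0.1957 0.04  ] med [0.5888 0.1956 0.0394]
follower 0.56 box [574. 252. 640. 310.] ray [ 0.606  -0.0799  0.04  ] circ [ 0.6053 -0.0828  0.04  ] med [ 0.6087 -0.073   0.0476]
apple_yellow_mid 0.61 box [393. 165. 424. 188.] ray [ 0.584  -0.1904  0.031 ] circ [ 0.5845 -0.1889  0.031 ] med [ 0.5763 -0.1827  0.0499]
```

View pics/w8.png

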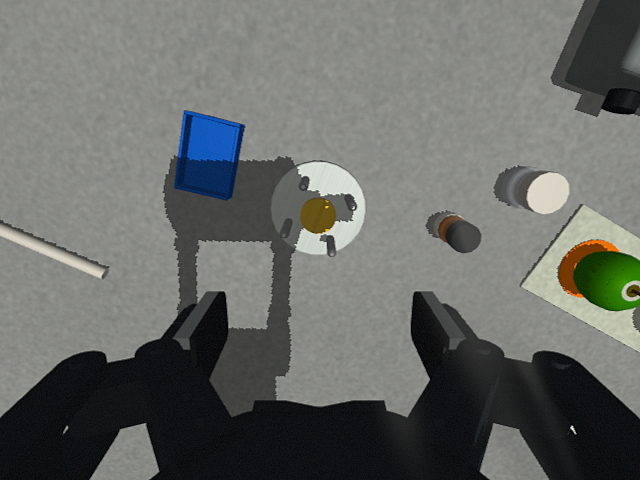

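```bash
cat > st.py <<'E'
from h import *
from scipy.optimize import least_squares
import sys
f=np.load(sys.argv[1]); im,d,K,V=[f[k] for k in ('im','d','K','V')]
vv,uu=np.mgrid[:480,:640]; W=world(uu,vv,d,K,V)
c0=np.array([.588,.195]); near=(np.hypot(W[...,0]-c0[0],W[...,1]-c0[1])<.055)&(d>0)
z=W[...,2]; post=near&(z>.044)&(z<.075)
n,lab,st,cen=cv2.connectedComponentsWithStats(post.astype(np.uint8))
Q=[]
for i in range(1,n):
    if st[i,4]<4: continue
    P=W[lab==i]; top=P[P[:,2]>np.percentile(P[:,2],50)]
    Q.append(P.mean(0)); print('post',st[i,4],np.round(cen[i]),P.mean(0).round(4),P.max(0).round(4))
Q=np.array(Q)[:,:2]
if len(Q)==4:
    g=lambda p:[ (np.array([[np.cos(p[2]),-np.sin(p[2])],[np.sin(p[2]),np.cos(p[2])]])@(21.9e-3*np.array(s))+p[:2]-min(Q,key=lambda q:np.hypot(*(q-p[:2]-np.array([[np.cos(p[2]),-np.sin(p[2])],[np.sin(p[2]),np.cos(p[2])]])@(21.9e-3*np.array(s)))))) for s in [(1,1),(1,-1),(-1,1),(-1,-1)]]
    best=min((least_squares(lambda p:np.ravel(g(p)),[*Q.mean(0),a]) for a in (-.6,-.2,.2,.6)),key=lambda r:r.cost)
    print('stand centre',best.x[:2].round(4),'angle',np.degrees(best.x[2]).round(1),'rms',np.sqrt(best.cost/4).round(4))
base=near&(z>.006)&(z<.075)
b=cv2.findContours(base.astype(np.uint8),cv2.RETR_EXTERNAL,cv2.CHAIN_APPROX_NONE)[0]; b=max(b,key=len)[:,0]
e=cv2.fitEllipse(b); print('rim ell',np.round(e[0],1),e[1],raypt(*e[0],.012,K,V).round(4))
pl=near&(z>.035)&(z<.043)&(np.hypot(W[...,0]-c0[0],W[...,1]-c0[1])<.019)
m=cv2.minEnclosingCircle(np.argwhere(pl)[:,::-1].astype(np.float32)); print('plate',m,raypt(*m[0],.04,K,V).round(4))
E
python3 st.py w8.npz; python3 -c "
from h import *
to([.437,-.155,.19]);to([.437,-.155,.19],60)"
```

```text
post 77 [304. 185.] [0.6135 0.2147 0.0549] [0.6165 0.2186 0.0589]
post 80 [352. 205.] [0.609  0.172  0.0546] [0.6123 0.1751 0.0598]
post 88 [285. 231.] [0.5707 0.219  0.054 ] [0.5735 0.223  0.0597]
post 86 [332. 250.] [0.5661 0.1762 0.0538] [0.5686 0.1794 0.0607]
stand centre [0.5898 0.1955] angle -5.9 rms 0.0004
rim ell [318.3 207.5] (93.36381530761719, 94.26689147949219) [0.5905 0.1955 0.012 ]
plate ((318.1402893066406, 215.1870574951172), 18.158586502075195) [0.5893 0.1953 0.04  ]
-> [ 0.437 -0.155  0.19 ] d [-0.2434  0.2916  0.01  ] a [-0.02 -0.28  0.  ] yaw now 16.6 t 18.52
-> [ 0.437 -0.155  0.19 ] d [-0.2434  0.2916  0.01  ] a [  0.09  -0.28 -43.42] yaw now 16.6 t 18.52
```

Stand centre ≈ (0.5895,0.1955), turned −5.9°; posts at pixels (304,185), (352,205), (285,231), (332,250). Next the white disc, with the tool yaw aligned to the stand.

```bash
python3 -m inch '[{"dx":-0.04,"dy":0.04,"dz":0,"ax":0,"ay":0,"az":7,"fingers":1},{"dx":-0.08,"dy":0.09,"dz":0,"ax":0,"ay":0,"az":14,"fingers":1},{"dx":-0.12,"dy":0.14,"dz":0,"ax":0,"ay":0,"az":22.5,"fingers":1},{"dx":-0.16,"dy":0.19,"dz":0,"ax":0,"ay":0,"az":22.5,"fingers":1},{"dx":-0.2,"dy":0.24,"dz":0,"ax":0,"ay":0,"az":22.5,"fingers":1},{"dx":-0.235,"dy":0.28,"dz":0,"ax":0,"ay":-0.2,"az":22.5,"fingers":1},{"dx":-0.243,"dy":0.292,"dz":0,"ax":0,"ay":-0.2,"az":22.5,"fingers":1},{"dx":-0.243,"dy":0.292,"dz":0,"ax":0,"ay":-0.2,"az":22.5,"fingers":1},{"dx":-0.243,"dy":0.292,"dz":0,"ax":0,"ay":-0.2,"az":22.5,"fingers":1}]'
python3 - <<'E'
from h import *
im,d,K,V=snap('wrist','w9'); np.savez('w9.npz',im=im,d=d,K=K,V=V)
o=find('wrist','disc_white_mid',.012,d,K,V,2)
for r in o:
    P=pts(r[1]['region'],d,K,V); print(P.mean(0), np.percentile(P[:,2],[5,50,95]))
    t=P[P[:,2]>.0135]; print('top centre',((np.percentile(t,1,0)+np.percentile(t,99,0))/2).round(4))
to([.437,-.155,.003],-5.9); to([.437,-.155,.003],84.1)
E
```

```text
time: 19.65
tool_pos: [0.4379, -0.1545, 0.2001]
tcp_rot: [-3.135, 0.161, -0.002]
wrist_force: [0.0, 0.2, -0.3]
width: 1.002
disc_white_mid 0.88 box [295. 186. 349. 239.] ray [ 0.4364 -0.1572  0.012 ] circ [ 0.4372 -0.1571  0.012 ] med [ 0.4379 -0.1575  0.0153]
[ 0.43778136 -0.15746588  0.01512976] [0.01395384 0.01533036 0.01654864]
top centre [ 0.4371 -0.1574  0.0155]
-> [ 0.437 -0.155  0.003] d [-0.0011  0.0013  0.1969] a [-0.11 -0.06  0.09] yaw now -5.8 t 19.75
-> [ 0.437 -0.155  0.003] d [-0.0011  0.0013  0.1969] a [-4.000e-02 -1.300e-01 -8.991e+01] yaw now -5.8 t 19.75
```

```bash
python3 -m inch '[{"dx":-0.001,"dy":0.003,"dz":0.02,"ax":0,"ay":0,"az":-10,"fingers":1},{"dx":-0.001,"dy":0.003,"dz":0.04,"ax":0,"ay":0,"az":-20,"fingers":1},{"dx":-0.001,"dy":0.003,"dz":0.06,"ax":0,"ay":0,"az":-30,"fingers":1},{"dx":-0.001,"dy":0.003,"dz":0.08,"ax":0,"ay":0,"az":-40,"fingers":1},{"dx":-0.001,"dy":0.003,"dz":0.1,"ax":0,"ay":0,"az":-50,"fingers":1},{"dx":-0.001,"dy":0.003,"dz":0.12,"ax":0,"ay":0,"az":-60,"fingers":1},{"dx":-0.001,"dy":0.003,"dz":0.14,"ax":0,"ay":0,"az":-70,"fingers":1},{"dx":-0.001,"dy":0.003,"dz":0.165,"ax":0,"ay":0,"az":-80,"fingers":1},{"dx":-0.001,"dy":0.003,"dz":0.19,"ax":0,"ay":0,"az":-90,"fingers":1},{"dx":-0.001,"dy":0.003,"dz":0.199,"ax":0,"ay":0,"az":-90,"fingers":1},{"dx":-0.001,"dy":0.003,"dz":0.199,"ax":0,"ay":0,"az":-90,"fingers":1},{"dx":-0.001,"dy":0.003,"dz":0.199,"ax":0,"ay":0,"az":-90,"fingers":0.3},{"dx":-0.001,"dy":0.003,"dz":0.199,"ax":0,"ay":0,"az":-90,"fingers":0},{"dx":-0.001,"dy":0.003,"dz":0.199,"ax":0,"ay":0,"az":-90,"fingers":0},{"dx":-0.001,"dy":0.003,"dz":0.199,"ax":0,"ay":0,"az":-90,"fingers":0}]' 25
python3 -c "
from h import *
to([.437,-.1573,.0],84.1);to([.437,-.1573,.0],-5.9)"
```

```text
time: 21.62
tool_pos: [0.4379, -0.157, 0.0022]
tcp_rot: [2.331, 2.104, 0.005]
wrist_force: [-0.7, 0.6, 6.1]
width: 0.569
-> [ 0.437  -0.1573  0.    ] d [-0.0004 -0.0009  0.0022] a [ 0.17 -0.09  0.04] yaw now 84.1 t 21.62
-> [ 0.437  -0.1573  0.    ] d [-0.0004 -0.0009  0.0022] a [ 6.000e-02 -2.100e-01  9.004e+01] yaw now 84.1 t 21.62
```

```bash
python3 -m inch '[{"dx":0,"dy":0,"dz":0,"ax":0,"ay":0,"az":0,"fingers":1},{"dx":0,"dy":0,"dz":0,"ax":0,"ay":0,"az":0,"fingers":1},{"dx":0,"dy":0,"dz":0,"ax":0,"ay":0,"az":10,"fingers":1},{"dx":0,"dy":0,"dz":0,"ax":0,"ay":0,"az":20,"fingers":1},{"dx":0,"dy":0,"dz":0,"ax":0,"ay":0,"az":30,"fingers":1},{"dx":0,"dy":0,"dz":0,"ax":0,"ay":0,"az":40,"fingers":1},{"dx":0,"dy":0,"dz":0,"ax":0,"ay":0,"az":50,"fingers":1},{"dx":0,"dy":0,"dz":0,"ax":0,"ay":0,"az":60,"fingers":1},{"dx":0,"dy":0,"dz":0,"ax":0,"ay":0,"az":70,"fingers":1},{"dx":0,"dy":0,"dz":0,"ax":0,"ay":0,"az":80,"fingers":1},{"dx":0,"dy":0,"dz":0,"ax":0,"ay":0,"az":90,"fingers":1},{"dx":0,"dy":0,"dz":0,"ax":0,"ay":0,"az":90,"fingers":1},{"dx":0,"dy":0,"dz":0,"ax":0,"ay":0,"az":90,"fingers":0.2},{"dx":0,"dy":0,"dz":0,"ax":0,"ay":0,"az":90,"fingers":0},{"dx":0,"dy":0,"dz":0,"ax":0,"ay":0,"az":90,"fingers":0},{"dx":0,"dy":0,"dz":0,"ax":0,"ay":0,"az":90,"fingers":0}]' 60
python3 -c "
from h import *
to([.589,.1954,.15],-5.9)"
```

```text
time: 23.62
tool_pos: [0.4384, -0.1572, 0.0028]
tcp_rot: [-3.136, 0.159, -0.006]
wrist_force: [-1.0, 0.0, 5.9]
width: 0.556
-> [0.589  0.1954 0.15  ] d [ 0.1147 -0.3663 -0.1463] a [-0.08 -0.21  0.09] yaw now -5.8 t 23.62
```

```bash
python3 -m inch '[{"dx":0,"dy":0,"dz":-0.06,"ax":0,"ay":0,"az":0,"fingers":0},{"dx":0.01,"dy":-0.02,"dz":-0.115,"ax":0,"ay":0,"az":0,"fingers":0},{"dx":0.025,"dy":-0.08,"dz":-0.12,"ax":0,"ay":-0.2,"az":0,"fingers":0},{"dx":0.04,"dy":-0.14,"dz":-0.12,"ax":0,"ay":-0.2,"az":0,"fingers":0},{"dx":0.06,"dy":-0.2,"dz":-0.12,"ax":0,"ay":-0.2,"az":0,"fingers":0},{"dx":0.08,"dy":-0.26,"dz":-0.12,"ax":0,"ay":-0.2,"az":0,"fingers":0},{"dx":0.1,"dy":-0.31,"dz":-0.12,"ax":0,"ay":-0.2,"az":0,"fingers":0},{"dx":0.116,"dy":-0.35,"dz":-0.12,"ax":0,"ay":-0.2,"az":0,"fingers":0},{"dx":0.116,"dy":-0.366,"dz":-0.12,"ax":0,"ay":-0.2,"az":0,"fingers":0},{"dx":0.116,"dy":-0.366,"dz":-0.12,"ax":0,"ay":-0.2,"az":0,"fingers":0}]' 60
python3 - <<'E'
from h import *
im,d,K,V=snap('wrist','w10');np.savez('w10.npz',im=im,d=d,K=K,V=V)
to([.5902,.1955,.075],-5.9)
E
python3 st.py w10.npz
```

```text
time: 24.88
tool_pos: [0.5895, 0.1954, 0.1228]
tcp_rot: [-3.137, 0.156, 0.002]
wrist_force: [0.0, 0.3, -0.6]
width: 0.558
-> [0.5902 0.1955 0.075 ] d [ 0.0009 -0.0012  0.0479] a [-0.    0.09  0.14] yaw now -5.8 t 24.93
post 154 [285. 216.] [0.6137 0.2141 0.0545] [0.6165 0.2185 0.0604]
post 153 [355. 217.] [0.6093 0.1717 0.0544] [0.6121 0.1753 0.0607]
rim ell [319.6 220.2] (95.30686950683594, 128.0799560546875) [0.5989 0.1941 0.012 ]
plate ((319.57452392578125, 243.99722290039062), 23.76509666442871) [0.5894 0.1951 0.04  ]
```

View pics/w10.png

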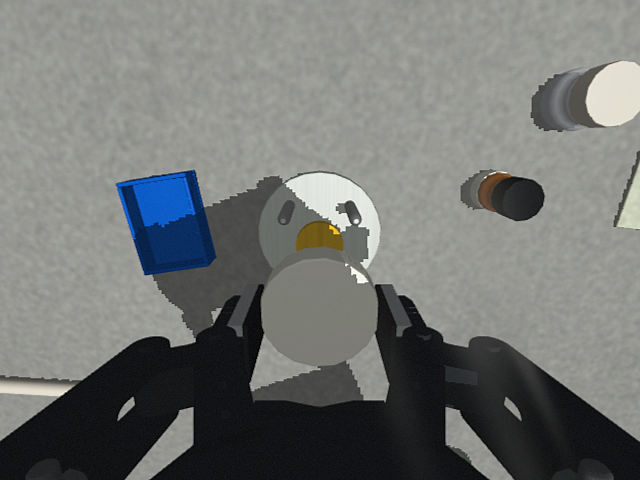

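Disc centred at col 319.5 between the front posts at 285 and 355. Lowering to just above the tips.

```bash
python3 -m inch '[{"dx":0.001,"dy":-0.001,"dz":0.025,"ax":0,"ay":0,"az":0,"fingers":0},{"dx":0.001,"dy":-0.001,"dz":0.048,"ax":0,"ay":0,"az":0,"fingers":0},{"dx":0.001,"dy":-0.001,"dz":0.048,"ax":0,"ay":0,"az":0,"fingers":0},{"dx":0.001,"dy":-0.001,"dz":0.048,"ax":0,"ay":0,"az":0,"fingers":0}]' 60
python3 - <<'E'
from h import *
im,d,K,V=snap('wrist','w11');np.savez('w11.npz',im=im,d=d,K=K,V=V)
im2,d2,K2,V2=snap('side')
b=cv2.resize(im2[270:370,160:280],None,fx=4,fy=4,interpolation=3); a=cv2.resize(im[150:420,180:460],None,fx=1.4,fy=1.4)
h=max(a.shape[0],b.shape[0]); pad=lambda i:cv2.copyMakeBorder(i,0,h-i.shape[0],0,0,0); cv2.imwrite('pics/c11.png',np.hstack([pad(b),pad(a)])[:, :800+0] if 0 else cv2.resize(np.hstack([pad(b),pad(a)]),(800,int(h*800/(a.shape[1]+b.shape[1])))))
to([.5902,.1955,.03],-5.9)
E
python3 st.py w11.npz
```

```text
time: 25.42
tool_pos: [0.5905, 0.1943, 0.0757]
tcp_rot: [-3.137, 0.16, 0.001]
wrist_force: [0.2, -0.3, -0.7]
width: 0.557
-> [0.5902 0.1955 0.03  ] d [-0.0011 -0.0004  0.0464] a [-0.05 -0.04  0.1 ] yaw now -5.8 t 25.52
post 261 [274. 240.] [0.614  0.2141 0.054 ] [0.6167 0.2187 0.06  ]
post 266 [361. 240.] [0.6096 0.1719 0.0541] [0.6122 0.1754 0.0605]
post 9 [314. 247.] [0.6148 0.1942 0.0742] [0.6149 0.1955 0.0749]
post 29 [331. 248.] [0.6136 0.1868 0.0742] [0.6149 0.192  0.075 ]
post 8 [299. 251.] [0.6139 0.2009 0.0741] [0.6143 0.2021 0.0749]
post 6 [306. 248.] [0.6148 0.1974 0.0743] [0.6149 0.1985 0.0747]
post 6 [287. 256.] [0.612  0.2061 0.0742] [0.6124 0.2071 0.0748]
post 10 [279. 263.] [0.6093 0.2099 0.0739] [0.6104 0.2121 0.075 ]
post 4 [358. 260.] [0.607  0.1761 0.0742] [0.6076 0.1767 0.0746]
rim ell [317.7 237.2] (111.58525085449219, 148.16156005859375) [0.6009 0.1942 0.012 ]
plate ((316.5, 249.0), 17.52864646911621) [0.6027 0.1946 0.04  ]
```

View pics/c11.png

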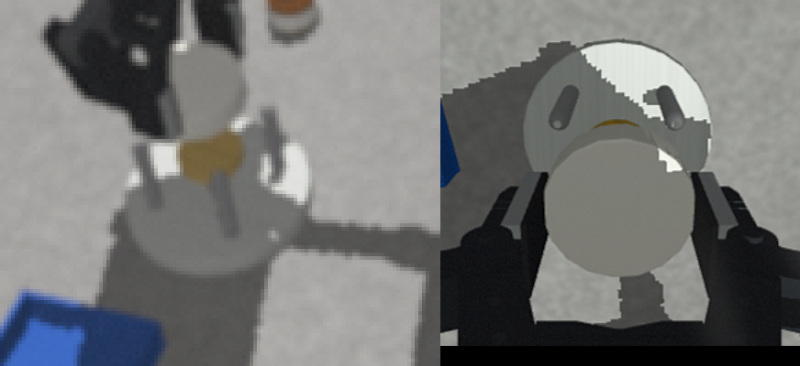

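Run:
```python
from h import *
f=np.load('w11.npz'); im,d,K,V=[f[k] for k in ('im','d','K','V')]
vv,uu=np.mgrid[:480,:640]; W=world(uu,vv,d,K,V)
m=(np.hypot(W[...,0]-.59,W[...,1]-.195)<.04)&(W[...,2]>.084)&(W[...,2]<.093)&(d>0)&(np.array(im,int).min(2)>90)
n,lab,st,cen=cv2.connectedComponentsWithStats(m.astype(np.uint8)); i=1+st[1:,4].argmax()
P=W[lab==i]; print(len(P),np.median(P[:,2])); c,r=cv2.minEnclosingCircle((P[:,:2]*1000).astype(np.float32)); print(c,r, P.min(0),P.max(0))
for a,b in [(P[P[:,2]>-1],0)]: pass
to([.5902,.1955,.03],-5.9)
```

```text
10399 0.08825052940327369
(590.52099609375, 194.96983337402344) 25.56360626220703 [0.56529629 0.17057086 0.08401455] [0.61548113 0.21905268 0.0911298 ]
-> [0.5902 0.1955 0.03  ] d [-0.0011 -0.0004  0.0464] a [-0.05 -0.04  0.1 ] yaw now -5.8 t 25.52
```

```bash
python3 -m inch '[{"dx":-0.0007,"dy":0,"dz":0.008,"ax":0,"ay":0,"az":0,"fingers":0},{"dx":-0.0007,"dy":0,"dz":0.014,"ax":0,"ay":0,"az":0,"fingers":0},{"dx":-0.0007,"dy":0,"dz":0.02,"ax":0,"ay":0,"az":0,"fingers":0},{"dx":-0.0007,"dy":0,"dz":0.026,"ax":0,"ay":0,"az":0,"fingers":0},{"dx":-0.0007,"dy":0,"dz":0.03,"ax":0,"ay":0,"az":0,"fingers":0},{"dx":-0.0007,"dy":0,"dz":0.03,"ax":0,"ay":0,"az":0,"fingers":0}]' 60
```

```text
time: 26.28
tool_pos: [0.5902, 0.195, 0.0458]
tcp_rot: [-3.137, 0.159, 0.0]
wrist_force: [-0.2, -0.3, -0.1]
width: 0.557
```

Entered with no contact force. Pushing the follower down.

```bash
python3 -m inch '[{"dx":0,"dy":0,"dz":0.006,"ax":0,"ay":0,"az":0,"fingers":0},{"dx":0,"dy":0,"dz":0.011,"ax":0,"ay":0,"az":0,"fingers":0},{"dx":0,"dy":0,"dz":0.015,"ax":0,"ay":0,"az":0,"fingers":0},{"dx":0,"dy":0,"dz":0.018,"ax":0,"ay":0,"az":0,"fingers":0},{"dx":0,"dy":0,"dz":0.02,"ax":0,"ay":0,"az":0,"fingers":0},{"dx":0,"dy":0,"dz":0.02,"ax":0,"ay":0,"az":0,"fingers":0}]' 60
```

```text
time: 27.02
tool_pos: [0.5912, 0.1953, 0.0269]
tcp_rot: [-3.136, 0.159, -0.003]
wrist_force: [-0.3, -0.4, 4.6]
width: 0.555
```

```bash
python3 -m inch '[{"dx":0,"dy":0,"dz":0.002,"ax":0,"ay":0,"az":0,"fingers":0},{"dx":0,"dy":0,"dz":0.004,"ax":0,"ay":0,"az":0,"fingers":0},{"dx":0,"dy":0,"dz":0.004,"ax":0,"ay":0,"az":0,"fingers":0}]' 60
```

```text
time: 27.4
tool_pos: [0.5914, 0.1954, 0.0264]
tcp_rot: [-3.137, 0.159, -0.002]
wrist_force: [-8.7, -2.7, 21.4]
width: 0.558
```

```bash
python3 -m inch '[{"dx":0,"dy":0,"dz":0,"ax":0,"ay":0,"az":0,"fingers":0.2},{"dx":0,"dy":0,"dz":0,"ax":0,"ay":0,"az":0,"fingers":0.6},{"dx":0,"dy":0,"dz":0,"ax":0,"ay":0,"az":0,"fingers":0.6},{"dx":0,"dy":0,"dz":-0.02,"ax":0,"ay":0,"az":0,"fingers":0.6},{"dx":0,"dy":0,"dz":-0.06,"ax":0,"ay":0,"az":0,"fingers":0.7},{"dx":0,"dy":0,"dz":-0.12,"ax":0,"ay":0,"az":0,"fingers":1},{"dx":0,"dy":0,"dz":-0.173,"ax":0,"ay":0,"az":0,"fingers":1},{"dx":0,"dy":0,"dz":-0.173,"ax":0,"ay":0,"az":0,"fingers":1}]' 60
python3 - <<'E'
from h import *
im,d,K,V=snap('wrist','w12');np.savez('w12.npz',im=im,d=d,K=K,V=V)
f=find('wrist','disc_white_mid',.04,d,K,V,2)
P=pts(f[0][1]['region'],d,K,V); print(np.percentile(P,[2,50,98],0).round(4))
to([.396,-.3065,.2],-5.9);to([.396,-.3065,.2],84.1)
E
python3 st.py w12.npz
```

```text
time: 28.4
tool_pos: [0.5954, 0.1964, 0.2078]
tcp_rot: [-3.132, 0.158, -0.022]
wrist_force: [0.0, 0.9, 0.3]
width: 0.998
disc_white_mid 0.87 box [294. 192. 350. 248.] ray [0.5935 0.1949 0.04  ] circ [0.5933 0.1946 0.04  ] med [0.5928 0.1947 0.0393]
[[0.5703 0.1728 0.0352]
 [0.5928 0.1947 0.0393]
 [0.6147 0.2166 0.0408]]
-> [ 0.396  -0.3065  0.2   ] d [-1.440e-01  5.191e-01 -4.000e-04] a [-0.12 -0.23  0.11] yaw now -5.8 t 28.5
-> [ 0.396  -0.3065  0.2   ] d [-1.440e-01  5.191e-01 -4.000e-04] a [  0.09  -0.27 -89.89] yaw now -5.8 t 28.5
post 73 [297. 203.] [0.6136 0.214  0.0546] [0.6164 0.2181 0.0598]
post 73 [348. 203.] [0.6091 0.1713 0.0548] [0.612  0.1749 0.0598]
post 80 [298. 252.] [0.5706 0.2184 0.0539] [0.5731 0.2225 0.0604]
post 78 [347. 251.] [0.5663 0.1757 0.0538] [0.5685 0.1792 0.0595]
stand centre [0.5899 0.1949] angle -5.9 rms 0.0004
rim ell [322.4 216.9] (90.55784606933594, 91.63345336914062) [0.5904 0.1947 0.012 ]
plate ((322.45013427734375, 225.744384765625), 20.888330459594727) [0.5883 0.195  0.04  ]
```

View pics/w12.png

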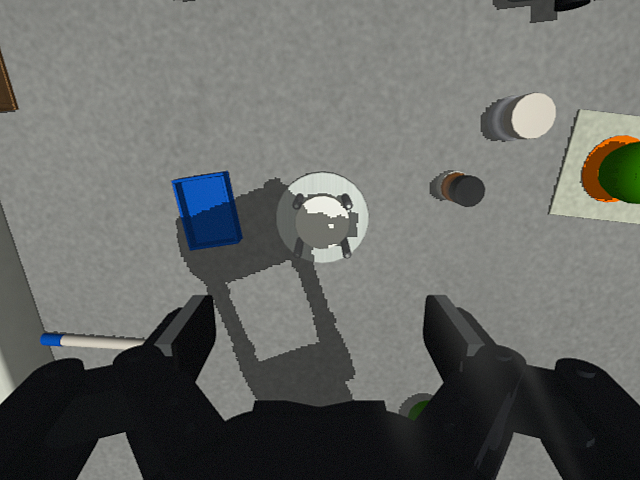

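White disc lies flat at (322,222), its top at 40 mm (follower at stop). Now the black disc.

```bash
python3 -m inch '[{"dx":-0.015,"dy":0.06,"dz":0,"ax":0,"ay":0,"az":0,"fingers":1},{"dx":-0.03,"dy":0.12,"dz":0,"ax":0,"ay":0,"az":0,"fingers":1},{"dx":-0.05,"dy":0.18,"dz":0,"ax":0,"ay":0,"az":0,"fingers":1},{"dx":-0.065,"dy":0.24,"dz":0,"ax":0,"ay":0,"az":0,"fingers":1},{"dx":-0.08,"dy":0.3,"dz":0,"ax":0,"ay":0,"az":0,"fingers":1},{"dx":-0.1,"dy":0.36,"dz":0,"ax":0,"ay":0,"az":0,"fingers":1},{"dx":-0.115,"dy":0.42,"dz":0,"ax":0,"ay":-0.2,"az":0,"fingers":1},{"dx":-0.13,"dy":0.48,"dz":0,"ax":0,"ay":-0.2,"az":0,"fingers":1},{"dx":-0.144,"dy":0.519,"dz":0,"ax":0,"ay":-0.2,"az":0,"fingers":1},{"dx":-0.144,"dy":0.519,"dz":0,"ax":0,"ay":-0.2,"az":0,"fingers":1},{"dx":-0.144,"dy":0.519,"dz":0,"ax":0,"ay":-0.2,"az":0,"fingers":1}]' 25
python3 - <<'E'
from h import *
im,d,K,V=snap('wrist','w13')
o=find('wrist','disc_black_mid',.012,d,K,V,2)
for r in o:
    P=pts(r[1]['region'],d,K,V); t=P[P[:,2]>.0135]; print('top centre',((np.percentile(t,1,0)+np.percentile(t,99,0))/2).round(4))
to([.396,-.3065,.0015],-5.9)
E
```

```text
time: 29.88
tool_pos: [0.3953, -0.3054, 0.198]
tcp_rot: [-3.133, 0.16, 0.003]
wrist_force: [0.5, -0.1, 0.3]
width: 0.998
disc_black_mid 0.86 box [298. 182. 352. 233.] ray [ 0.3982 -0.3105  0.012 ] circ [ 0.3971 -0.3099  0.012 ] med [ 0.3977 -0.3099  0.0154]
top centre [ 0.3962 -0.3098  0.0154]
-> [ 0.396  -0.3065  0.0015] d [0.0002 0.0022 0.1972] a [-0.2   0.05  0.18] yaw now -5.7 t 29.98
```

```bash
python3 -m inch '[{"dx":0.002,"dy":0.005,"dz":0.02,"ax":0,"ay":0,"az":-10,"fingers":1},{"dx":0.002,"dy":0.005,"dz":0.04,"ax":0,"ay":0,"az":-20,"fingers":1},{"dx":0.002,"dy":0.005,"dz":0.06,"ax":0,"ay":0,"az":-30,"fingers":1},{"dx":0.002,"dy":0.005,"dz":0.08,"ax":0,"ay":0,"az":-40,"fingers":1},{"dx":0.002,"dy":0.005,"dz":0.1,"ax":0,"ay":0,"az":-50,"fingers":1},{"dx":0.002,"dy":0.005,"dz":0.12,"ax":0,"ay":0,"az":-60,"fingers":1},{"dx":0.002,"dy":0.005,"dz":0.14,"ax":0,"ay":0,"az":-70,"fingers":1},{"dx":0.002,"dy":0.005,"dz":0.165,"ax":0,"ay":0,"az":-80,"fingers":1},{"dx":0.002,"dy":0.005,"dz":0.188,"ax":0,"ay":0,"az":-90,"fingers":1},{"dx":0.002,"dy":0.005,"dz":0.196,"ax":0,"ay":0,"az":-90,"fingers":1},{"dx":0.002,"dy":0.005,"dz":0.196,"ax":0,"ay":0,"az":-90,"fingers":1},{"dx":0.002,"dy":0.005,"dz":0.196,"ax":0,"ay":0,"az":-90,"fingers":0.3},{"dx":0.002,"dy":0.005,"dz":0.196,"ax":0,"ay":0,"az":-90,"fingers":0},{"dx":0.002,"dy":0.005,"dz":0.196,"ax":0,"ay":0,"az":-90,"fingers":0},{"dx":0.002,"dy":0.005,"dz":0.196,"ax":0,"ay":0,"az":-90,"fingers":0}]' 25
python3 -m inch '[{"dx":0,"dy":0,"dz":0,"ax":0,"ay":0,"az":0,"fingers":1},{"dx":0,"dy":0,"dz":0,"ax":0,"ay":0,"az":0,"fingers":1},{"dx":0,"dy":0,"dz":0,"ax":0,"ay":0,"az":10,"fingers":1},{"dx":0,"dy":0,"dz":0,"ax":0,"ay":0,"az":20,"fingers":1},{"dx":0,"dy":0,"dz":0,"ax":0,"ay":0,"az":30,"fingers":1},{"dx":0,"dy":0,"dz":0,"ax":0,"ay":0,"az":40,"fingers":1},{"dx":0,"dy":0,"dz":0,"ax":0,"ay":0,"az":50,"fingers":1},{"dx":0,"dy":0,"dz":0,"ax":0,"ay":0,"az":60,"fingers":1},{"dx":0,"dy":0,"dz":0,"ax":0,"ay":0,"az":70,"fingers":1},{"dx":0,"dy":0,"dz":0,"ax":0,"ay":0,"az":80,"fingers":1},{"dx":0,"dy":0,"dz":0,"ax":0,"ay":0,"az":90,"fingers":1},{"dx":0,"dy":0,"dz":0,"ax":0,"ay":0,"az":90,"fingers":1},{"dx":0,"dy":0,"dz":0,"ax":0,"ay":0,"az":90,"fingers":0.2},{"dx":0,"dy":0,"dz":0,"ax":0,"ay":0,"az":90,"fingers":0},{"dx":0,"dy":0,"dz":0,"ax":0,"ay":0,"az":90,"fingers":0},{"dx":0,"dy":0,"dz":0,"ax":0,"ay":0,"az":90,"fingers":0}]' 60
python3 -c "
from h import *
to([.5902,.1955,.12],-5.9)"
```

```text
time: 31.85
tool_pos: [0.3982, -0.3101, 0.004]
tcp_rot: [-2.329, -2.106, -0.004]
wrist_force: [-1.6, 1.3, 6.4]
width: 0.571
time: 33.85
tool_pos: [0.3986, -0.3105, 0.0045]
tcp_rot: [-3.136, 0.157, -0.003]
wrist_force: [-0.6, 0.0, 5.7]
width: 0.552
-> [0.5902 0.1955 0.12  ] d [ 0.1404 -0.5228 -0.1142] a [-0.12 -0.09  0.18] yaw now -5.7 t 33.85
```

```bash
python3 -m inch '[{"dx":0,"dy":0,"dz":-0.06,"ax":0,"ay":0,"az":0,"fingers":0},{"dx":0.005,"dy":-0.02,"dz":-0.115,"ax":0,"ay":0,"az":0,"fingers":0},{"dx":0.02,"dy":-0.08,"dz":-0.118,"ax":0,"ay":0,"az":0,"fingers":0},{"dx":0.035,"dy":-0.14,"dz":-0.118,"ax":0,"ay":0,"az":0,"fingers":0},{"dx":0.05,"dy":-0.2,"dz":-0.118,"ax":0,"ay":0,"az":0,"fingers":0},{"dx":0.07,"dy":-0.26,"dz":-0.118,"ax":0,"ay":0,"az":0,"fingers":0},{"dx":0.085,"dy":-0.32,"dz":-0.118,"ax":0,"ay":0,"az":0,"fingers":0},{"dx":0.1,"dy":-0.38,"dz":-0.118,"ax":0,"ay":0,"az":0,"fingers":0},{"dx":0.12,"dy":-0.44,"dz":-0.118,"ax":0,"ay":0,"az":0,"fingers":0},{"dx":0.135,"dy":-0.49,"dz":-0.118,"ax":0,"ay":0,"az":0.2,"fingers":0},{"dx":0.14,"dy":-0.522,"dz":-0.118,"ax":0,"ay":0,"az":0.2,"fingers":0},{"dx":0.14,"dy":-0.522,"dz":-0.118,"ax":0,"ay":0,"az":0.2,"fingers":0},{"dx":0.14,"dy":-0.522,"dz":-0.118,"ax":0,"ay":0,"az":0.2,"fingers":0}]' 60
python3 -c "
from h import *
to([.5902,.1955,.08],-5.9)"
```

```text
time: 35.48
tool_pos: [0.5889, 0.1943, 0.1229]
tcp_rot: [-3.136, 0.161, -0.0]
wrist_force: [0.1, 0.9, -0.3]
width: 0.551
-> [0.5902 0.1955 0.08  ] d [ 0.0011 -0.0013  0.0429] a [-0.06  0.    0.02] yaw now -5.9 t 35.48
```

```bash
python3 -m inch '[{"dx":0.001,"dy":-0.001,"dz":0.025,"ax":0,"ay":0,"az":0,"fingers":0},{"dx":0.001,"dy":-0.001,"dz":0.045,"ax":0,"ay":0,"az":0,"fingers":0},{"dx":0.001,"dy":-0.001,"dz":0.045,"ax":0,"ay":0,"az":0,"fingers":0},{"dx":0.001,"dy":-0.001,"dz":0.045,"ax":0,"ay":0,"az":0,"fingers":0}]' 60
python3 - <<'E'
from h import *
im,d,K,V=snap('wrist','w14');np.savez('w14.npz',im=im,d=d,K=K,V=V)
vv,uu=np.mgrid[:480,:640]; W=world(uu,vv,d,K,V)
m=(np.hypot(W[...,0]-.59,W[...,1]-.195)<.027)&(W[...,2]>.083)&(W[...,2]<.094)&(d>0)
n,lab,st,cen=cv2.connectedComponentsWithStats(m.astype(np.uint8)); i=1+st[1:,4].argmax()
P=W[lab==i]; c,r=cv2.minEnclosingCircle((P[:,:2]*1000).astype(np.float32)); print(len(P),np.median(P[:,2]),np.percentile(P[:,2],[5,95]),c,r,P.max(0))
to([.5902,.1955,.045],-5.9)
E
python3 st.py w14.npz | head -3
```

```text
time: 35.98
tool_pos: [0.5902, 0.1947, 0.0782]
tcp_rot: [-3.136, 0.162, -0.0]
wrist_force: [0.2, -1.0, -0.4]
width: 0.551
10618 0.08897652714028353 [0.08761829 0.09002743] (590.5142211914062, 194.966552734375) 26.75026512145996 [0.61537531 0.21950984 0.09393916]
-> [0.5902 0.1955 0.045 ] d [-0.0006 -0.0004  0.0337] a [-0.08 -0.06 -0.01] yaw now -5.9 t 36.02
post 254 [275. 238.] [0.614  0.2141 0.054 ] [0.6166 0.2187 0.0598]
post 255 [362. 238.] [0.6096 0.1718 0.054 ] [0.6123 0.1754 0.0598]
rim ell [318.7 237.3] (114.24285125732422, 145.17745971679688) [0.5999 0.1941 0.012 ]
```

```bash
python3 -m inch '[{"dx":-0.0006,"dy":0,"dz":0.008,"ax":0,"ay":0,"az":0,"fingers":0},{"dx":-0.0006,"dy":0,"dz":0.014,"ax":0,"ay":0,"az":0,"fingers":0},{"dx":-0.0006,"dy":0,"dz":0.02,"ax":0,"ay":0,"az":0,"fingers":0},{"dx":-0.0006,"dy":0,"dz":0.026,"ax":0,"ay":0,"az":0,"fingers":0},{"dx":-0.0006,"dy":0,"dz":0.031,"ax":0,"ay":0,"az":0,"fingers":0},{"dx":-0.0006,"dy":0,"dz":0.034,"ax":0,"ay":0,"az":0,"fingers":0},{"dx":-0.0006,"dy":0,"dz":0.034,"ax":0,"ay":0,"az":0,"fingers":0}]' 60
```

```text
time: 36.9
tool_pos: [0.5903, 0.1952, 0.0448]
tcp_rot: [-3.136, 0.162, -0.002]
wrist_force: [0.5, 0.3, 0.2]
width: 0.552
```

Press on to seat both discs firmly.

```bash
python3 -m inch '[{"dx":0,"dy":0,"dz":0.002,"ax":0,"ay":0,"az":0,"fingers":0},{"dx":0,"dy":0,"dz":0.004,"ax":0,"ay":0,"az":0,"fingers":0},{"dx":0,"dy":0,"dz":0.005,"ax":0,"ay":0,"az":0,"fingers":0},{"dx":0,"dy":0,"dz":0.005,"ax":0,"ay":0,"az":0,"fingers":0}]' 60
```

```text
time: 37.4
tool_pos: [0.5909, 0.1953, 0.0442]
tcp_rot: [-3.136, 0.162, -0.004]
wrist_force: [-9.9, -2.5, 22.9]
width: 0.553
```

```bash
python3 -m inch '[{"dx":0,"dy":0,"dz":0,"ax":0,"ay":0,"az":0,"fingers":0},{"dx":0,"dy":0,"dz":0,"ax":0,"ay":0,"az":0,"fingers":0.2},{"dx":0,"dy":0,"dz":0,"ax":0,"ay":0,"az":0,"fingers":0.6},{"dx":0,"dy":0,"dz":0,"ax":0,"ay":0,"az":0,"fingers":0.6},{"dx":0,"dy":0,"dz":-0.02,"ax":0,"ay":0,"az":0,"fingers":0.6},{"dx":0,"dy":0,"dz":-0.06,"ax":0,"ay":0,"az":0,"fingers":0.7},{"dx":0,"dy":0,"dz":-0.12,"ax":0,"ay":0,"az":0,"fingers":1},{"dx":0,"dy":0,"dz":-0.155,"ax":0,"ay":0,"az":0,"fingers":1},{"dx":0,"dy":0,"dz":-0.155,"ax":0,"ay":0,"az":0,"fingers":1}]' 60
python3 - <<'E'
from h import *
im,d,K,V=snap('wrist','w15')
f=find('wrist','disc_black_mid',.056,d,K,V,2)
P=pts(f[0][1]['region'],d,K,V); print(np.percentile(P,[2,50,98],0).round(4))
t=P[P[:,2]>.05]; A=np.c_[t[:,:2],np.ones(len(t))]; print('tilt',np.linalg.lstsq(A,t[:,2],rcond=None)[0])
im2,d2,K2,V2=snap('top','t15')
for n in ['red','green','yellow']: find('top',f'apple_{n}_mid',.033,d2,K2,V2,3 if n=='green' else 1)
s,_,_,_=snap('side')
a=cv2.resize(im2[140:225,200:490],(640,188),interpolation=3)
b=cv2.resize(s[140:360,160:380],(396,396),interpolation=3); c=cv2.resize(im[130:330,200:400],(396,396),interpolation=3)
cv2.imwrite('pics/c15.png',np.vstack([cv2.copyMakeBorder(a,0,0,0,152,0),np.hstack([b,c])]))
E
```

```text
time: 38.52
tool_pos: [0.5938, 0.196, 0.2058]
tcp_rot: [-3.133, 0.161, -0.019]
wrist_force: [1.1, -0.1, 0.1]
width: 0.999
disc_black_mid 0.83 box [291. 193. 353. 252.] ray [0.5939 0.1944 0.056 ] circ [0.593  0.1949 0.056 ] med [0.5926 0.1946 0.0553]
[[0.5692 0.1727 0.0454]
 [0.5926 0.1946 0.0553]
 [0.6149 0.2168 0.0567]]
tilt [-0.00667512  0.00092619  0.0590819 ]
apple_red_mid 0.94 box [444. 173. 472. 199.] ray [ 0.5633 -0.2942  0.033 ] circ [ 0.5657 -0.2935  0.033 ] med [ 0.5627 -0.2887  0.0506]
apple_green_mid 0.9 box [227. 298. 243. 322.] ray [0.2988 0.1723 0.033 ] circ [0.301  0.1781 0.033 ] med [0.3037 0.1689 0.0464]
apple_green_mid 0.73 box [256. 277. 286. 304.] ray [0.339  0.0984 0.033 ] circ [0.3398 0.0958 0.033 ] med [0.3405 0.0944 0.0462]
apple_green_mid 0.69 box [349. 156. 375. 180.] ray [ 0.6016 -0.0904  0.033 ] circ [ 0.6078 -0.0897  0.033 ] med [ 0.6018 -0.0868  0.052 ]
apple_yellow_mid 0.86 box [396. 164. 424. 188.] ray [ 0.5847 -0.1918  0.033 ] circ [ 0.5844 -0.1889  0.033 ] med [ 0.5794 -0.1859  0.0499]
```

View pics/c15.png

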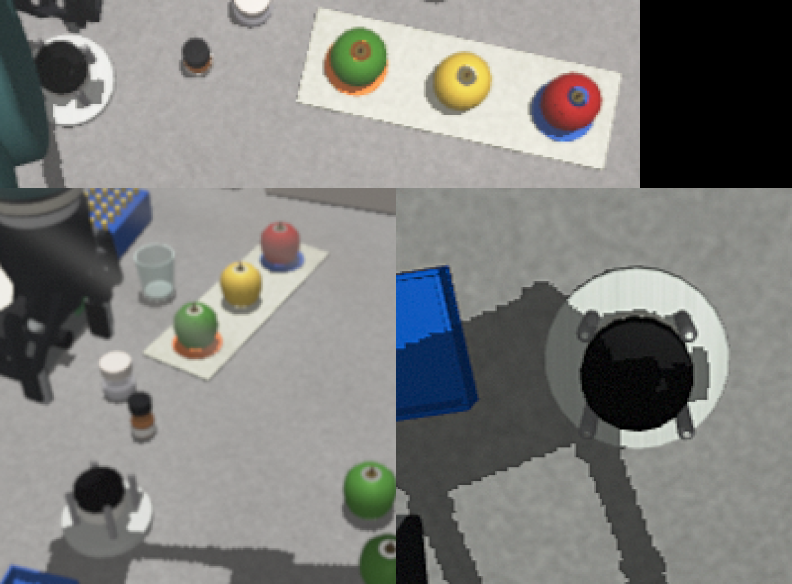

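All three apples stand upright in place, and black sits on white, flat between the posts with its top at about 56 mm. Handing in.

```bash
python3 -c "
from workcell import bot
print(bot.finish_job())"
```

```text
the job is handed in; nothing more can be done
None
```

I handed the job in at about 39 s of the 112 s allowed, with the gripper open and clear of everything. I placed things in the order you listed: red, green and yellow apples, then the white disc, then the black. For green I took the apple farthest to the robot's right.

**Apples:** In the last pictures all three stand upright.
- **Red and green:** Both were within about 3 mm of their mat centres.
- **Yellow:** The top camera put it about 2–3 mm from the midpoint between red and green, roughly the calibration limit. The arm pose at release suggested about 1–2 mm, so I left it.

**Discs:** The spring follower is at its stop.
- **White disc:** It lies flat on the follower. Its top measured about 39–40 mm, against 40 mm expected, and the wrist force rose to 21 N while pressing it down.
- **Black disc:** It lies flat on the white one between the posts. Its top measured about 55–56 mm, against 56 mm expected, with less than 0.5° of tilt.

One early move was refused because of missing keys; nothing moved. No other check failed.

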